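# Show the doming set-up by pointing

## Robot

A 7-joint arm with a two-finger parallel gripper is mounted at the origin on a cart in front of the work surface, level with it; the furniture and walls round the work are solid. World frame = base frame: x ahead of the robot, y to its left, z up, the work surface at z = 0. Lengths are in m, angles in rad, forces in N, time in s.
With the tool pointing down it reaches from about 0.425 to 0.925 m from the base axis. Payload 6.8 kg.
Tool frame: the origin (TCP) lies between the finger pads; the fingertips stand 22 mm ahead of it and the grasp point (between the pads) lies 3 mm ahead of it; z points along the fingers, y is the direction in which the jaws open and shut (so a half turn about z gives the same grasp; the last joint's range is limited). The gripper opens to 85 mm and grips with 20 to 120 N. Pads are 22 mm wide; open, the fingers measure 114 mm over their backs; the gripper's body (76 mm by 85 mm) begins 54 mm behind the grasp point. The pads swing forward as they close: fully open they stand 13 mm farther back than shut.
Start: joints at [1.159, 0.477, 0.022, 1.555, -0.011, 1.109, -0.083], TCP at [0.202, -0.644, 0.253] pointing down, gripper open.
Joint ranges: [-2.96, 2.96], [-0.34, 2.1], [-1.41, 1.46], [0.24, 2.44], [-1.37, 4.51], [0.17, 1.92], [-2.96, 2.96]. Speed limits (rad/s): [2.39, 2.39, 3.14, 3.14, 3.14, 3.14, 3.14].

## Interface

Orientations are given as a unit quaternion [w, x, y, z].
In Python, from station import bot gives the robot as it stands. The module is installed in compiled form; this text tells all that it offers.
- The arm moves only by the tool drive_tool, never from a script. Its argument "series" is one flat list of numbers, 7 for each row, row after row: the opening, from -1 (shut) to 1 (fully open), then the shift along the tool's x, y, z in mm, then the turn, a rotation vector about the tool's x, y, z in rad. In form: [jaw, x, y, z, wx, wy, wz, jaw, x, y, z, wx, wy, wz, ...]. A call has 1 to 12 rows; each row shifts and turns the commanded pose from where the row before left it, along the tool's axes as they then stand; what a row does not reach is not made up. A row lasts 1/8 s, in which the tool goes at most 62.5 mm and 10.7 degrees, less where a joint would pass 70% of its speed; a pose out of reach is approached as far as the arm can. A call with a gripper value outside its range is refused whole. The fingers move at their own pace and stop on an object; "force" is the grip in N (left out, the last holds). Time passes only in rows, so rows that do not move let the fingers close. It gives the time, the measured TCP pose, the force and the opening at its end, in the units of the state.
- bot.get_obs(): the state, without advancing time (a new reading comes with each control period).
- bot.read_camera(name): name is "scene" or "top" or "wrist"; returns a dict with "pixels" (400x640x3 uint8, blue, green, red), "camera_matrix" (3x3 intrinsics, pixels), "distortion" ([k1, k2, p1, p2, k3] as OpenCV has them; the pictures are not rectified), "rvec" (rotation vector, rad) and "tvec" (3), from world to camera coordinates, as OpenCV has them. Camera axes: x right, y down, z forward; pixel columns grow to the right and rows downward; lengths in m; the calibration is good to about 2 mm. A picture is of the moment at which its call begins. There is no depth.
- bot.hand_in(): hands the job in, once; it reports no verdict.
The state is a dict: "t": time; "q": joint angles; "joint_vel": joint speeds; "joint_torque": joint torques, N m; "eef_pos": TCP position; "tool_rot": TCP orientation; "contact_force": force on the tool from outside, world axes, zero at the start; "torque": the same for the moment, N m; "gripper_width": opening from 0.0 (shut) to 1.0 (fully open).
Only numpy, scipy, OpenCV 4.12 (cv2) and the standard library are available. Lean on these libraries where they do the work, as an engineer would, in place of code of your own. Each camera call takes 0.05 s, during which the arm holds its last target. There are 200 camera calls.

## Task

Show the apprentice how the next bead cap is to be domed, by pointing only: point at the smallest hollow of the steel doming block, then at the round steel punch, then at the head of the hammer. Each time come down from above until the fingertips are about two centimetres straight above the thing, stay there for two seconds without touching it, and rise well clear again before moving across, so that you point at nothing else. Touch and move nothing, and finish with the hand raised, fingertips at least 15 cm above the bench.

Things in the scene. Friction and masses are not known exactly. Their poses are not given: they have to be found in the camera images.
- doming_block: square steel doming block, 92 x 92 x 30 mm, fixed on the bench at any yaw; origin at the centre of its underside, z up, x and y along its sides; its top face (z = 30 mm) has one bowl-shaped hollow in each quarter, centres 46 mm apart; a large bench grinder, about 32 cm high, stands behind the block and the hammer, its base beginning about x = 0.58 m between y = +0.10 and -0.48 m, so swing the hand across on the robot's side of it
- hollow_small (a point): the smallest hollow of the doming block, 14 mm wide and 6 mm deep; the point is the centre of its mouth, level with the block's top face; in the block's frame at x +23, y +23 mm
- hollow_medium (a point): another hollow, 20 mm wide (not to be pointed at); centre of its mouth, at x +23, y -23 mm on the block
- hollow_large (a point): another hollow, 26 mm wide (not to be pointed at); centre of its mouth, at x -23, y -23 mm on the block
- hollow_largest (a point): another hollow, 34 mm wide (not to be pointed at); centre of its mouth, at x -23, y +23 mm on the block
- round_punch: round steel punch, the longest of three thin tools that lie about 8 cm apart in a row on the left (their order varies); grey-brown, 105 mm long, 10 mm thick, lying flat and pointing roughly away from the robot; origin under its middle, on the bench; its length is its y axis
- graver: dark pointed graver, 72 mm long, 8 mm thick, lying in the same row; a bystander; origin under its middle, length along its y axis
- bone_handle: plain pale bone handle, 85 mm long, 10 mm thick, lying in the same row; a bystander; origin under its middle, length along its y axis
- hammer: small ball-peen hammer with a wooden handle, 240 mm long, lying flat on the right with its head to the right (-y); 26 mm high at the head; origin under the middle of its length, on the bench; its length is its y axis, its head (70 mm along x, 26 mm along y) is centred at y -102 mm
- hammer_head (a point): centre of the upper side of the hammer's head, 26 mm above the bench
- solder_spool: spool of solder wire lying flat beyond the thin tools, 51 mm wide, 24 mm high; a bystander; origin at the centre of its underside

How it is judged:
On the way, in this order (a step that is already met when the one before it is completed fails the run):
1. point at the smallest hollow: the grasp point stays within 15 mm sideways of its centre, 12 to 80 mm above the block's top, for 1.2 s (horizontal distance between the grasp point and hollow_small below 0.015 m and height (world z) of the grasp point between 0.042 and 0.11 m), for 1.2 s.
2. then point at the round punch: the grasp point stays over it (within 18 mm of its axis, 55 mm of its middle), 12 to 80 mm above its top, for 1.2 s (x of the grasp point in the frame of round_punch between -0.018 and 0.018 m and y of the grasp point in the frame of round_punch between -0.055 and 0.055 m and height (world z) of the grasp point between 0.022 and 0.09 m), for 1.2 s.
3. then point at the hammer's head: the grasp point stays over it (within 40 mm along the head, 23 mm across), 12 to 80 mm above its top, for 1.2 s (x of the grasp point in the frame of hammer between -0.04 and 0.04 m and y of the grasp point in the frame of hammer between -0.125 and -0.08 m and height (world z) of the grasp point between 0.038 and 0.106 m), for 1.2 s.
At the end, for the whole second after the job is handed in: after the three pointings in order, the grasp point is more than 150 mm above the bench and the punch, graver, bone handle, hammer and spool lie within 6 mm of where they were, at rest (height (world z) of the grasp point above 0.15 m and distance of each of round_punch, graver, bone_handle, hammer, solder_spool from where it was at the start of the episode below 0.006 m and linear speed of each of round_punch, graver, bone_handle, hammer, solder_spool below 0.02 m/s); the robot touches nothing.
It fails at once if the robot touches anything (more than 1 N) (contact force between any of the fingers, the arm and anything else above 1 N).
It fails at once if a loose thing is moved or lifted by more than 6 mm (distance of any of round_punch, graver, bone_handle, hammer, solder_spool from where it was at the start of the episode above 0.006 m).
It fails at once if the hand points at one of the other hollows (within 15 mm of its centre, grasp point less than 80 mm above the block) ((horizontal distance between the grasp point and hollow_medium below 0.015 m and height (world z) of the grasp point between 0.042 and 0.11 m) or (horizontal distance between the grasp point and hollow_large below 0.015 m and height (world z) of the grasp point between 0.042 and 0.11 m) or (horizontal distance between the grasp point and hollow_largest below 0.015 m and height (world z) of the grasp point between 0.042 and 0.11 m)).
It fails at once if the hand points at the graver, bone handle or spool (grasp point over it, less than 80 mm above it) ((x of the grasp point in the frame of graver between -0.012 and 0.012 m and y of the grasp point in the frame of graver between -0.036 and 0.036 m and height (world z) of the grasp point between 0.02 and 0.088 m) or (x of the grasp point in the frame of bone_handle between -0.012 and 0.012 m and y of the grasp point in the frame of bone_handle between -0.042 and 0.042 m and height (world z) of the grasp point between 0.021 and 0.089 m) or (horizontal distance between the grasp point and solder_spool below 0.025 m and height (world z) of the grasp point between 0.036 and 0.104 m)).
It also fails if it takes over 64 s, if anything falls off the work surface, if the arm or the gripper's body presses on something with over 40 N, if the wrist force passes 120 N, or if a joint passes its speed limit or range.

## Working session

There is one attempt and no reset: what is moved stays moved. The work goes in short steps, Python scripts to look and compute and a tool call to move; the robot and the scene stay as the last step left them, time stands still between calls to the robot, and variables do not carry over. Pictures are saved under pics/ and viewed, about 8 in all and at most 12, crops included, and the job is handed in when it is done.

Besides the shell and the picture viewer there is one more tool, called by a JSON object that holds its "api" and its "payload", one argument or row to a line. drive_tool: Moves the arm, as the interface text tells. Its arguments: {"type":"object","properties":{"series":{"type":"array"},"force":{"type":"number"}},"required":["series"]}

```bash
mkdir -p pics; cat > h.py <<'E'
import numpy as np, cv2
from station import bot
def shot(n,f):
    c=bot.read_camera(n); cv2.imwrite('pics/'+f,c['pixels']); np.savez('pics/'+f+'.npz',**c); return c
def ray(c,uv,z):
    R=cv2.Rodrigues(np.array(c['rvec'],float))[0]; t=np.array(c['tvec'],float).ravel()
    p=cv2.undistortPoints(np.array(uv,float).reshape(-1,1,2),np.array(c['camera_matrix']),np.array(c['distortion']))[:,0]
    d=np.c_[p,np.ones(len(p))]@R; o=-R.T@t
    return o+d*((z-o[2])/d[:,2])[:,None]
E
python3 - <<'E'
from h import *
for n in('top','scene'): shot(n,n+'1.png')
o=bot.get_obs(); print(o['t'],o['eef_pos'],o['tool_rot'],o['q'],o['gripper_width'])
E
```

```text
0.1 [ 0.20174185 -0.64364542  0.25244648] [-7.88642187e-04  9.88484263e-01  1.51321515e-01 -1.95997118e-04] [ 1.15891201  0.47771847  0.02237524  1.55629666 -0.01148179  1.10933134
 -0.0830739 ] 1.0009396219638151
```

View pics/top1.png

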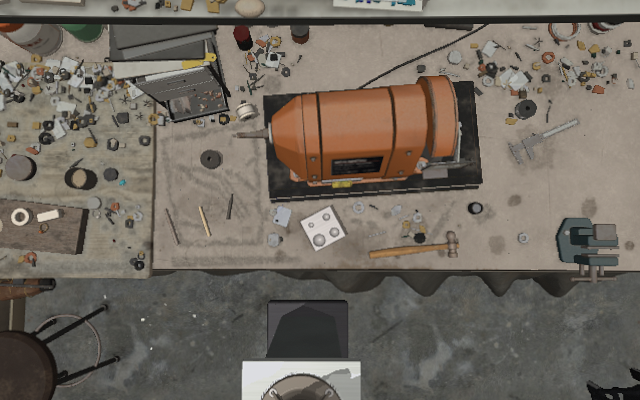

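View pics/scene1.png

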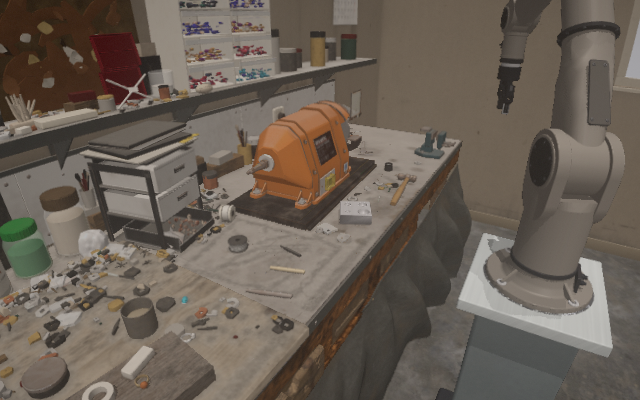

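The top view shows the block at about (323,228), three thin tools at (172,226), (206,221) and (230,206), the spool at (210,158) and the hammer head at (453,243). The scene view agrees: the leftmost tool looks like the grey punch. I'll enlarge these areas.

```bash
python3 - <<'E'
from h import *
c=np.load('pics/top1.png.npz'); im=c['pixels']
r=lambda x,y,w,h,s:cv2.resize(im[y:y+h,x:x+w],None,fx=s,fy=s,interpolation=cv2.INTER_CUBIC)
a=np.vstack([np.hstack([r(295,200,57,57,7),r(160,188,56*0+80,57,7)[:, :399]]), np.zeros((1,798,3),np.uint8)])
b=r(360,225,114,40,7)[:200*2-200+80]
b=b[:,:798]
cv2.imwrite('pics/crop1.png',np.vstack([a,b])[:600] if 0 else cv2.resize(np.vstack([a,b]),None,fx=.85,fy=.85))
g=im.astype(int)
# block: bright
m=(im.min(2)>165).astype(np.uint8); m[:195]=0;m[260:]=0;m[:,:298]=0;m[:,355:]=0
k=max(cv2.findContours(m,0,2)[0],key=cv2.contourArea); R=cv2.minAreaRect(k); B=cv2.boxPoints(R)
P=ray(c,B,.03); print('block',R,B.round(1).tolist(),P[:,:2].round(4).tolist(),'sides',np.linalg.norm(P-np.roll(P,1,0),axis=1))
for n,uv in dict(toolL0=[165,209],toolL1=[178,244],M0=[200,206],M1=[211,235],R0=[232,195],R1=[228,218],spool=[210,158],head=[453,243],tail=[370,254]).items(): print(n,ray(c,[uv],.01)[0].round(3))
E
```

```text
block ((322.28375244140625, 228.28204345703125), (33.0, 33.05882263183594), 61.927513122558594) [[299.8999938964844, 221.5], [329.1000061035156, 205.89999389648438], [344.6000061035156, 235.10000610351562], [315.5, 250.60000610351562]] [[0.5218, 0.0038], [0.5634, -0.0742], [0.4858, -0.1155], [0.4445, -0.0378]] sides [0.08775639 0.08842872 0.08791514 0.08801027]
toolL0 [0.556 0.372 0.01 ]
toolL1 [0.461 0.335 0.01 ]
M0 [0.564 0.277 0.01 ]
M1 [0.485 0.246 0.01 ]
R0 [0.594 0.191 0.01 ]
R1 [0.531 0.201 0.01 ]
spool [0.696 0.252 0.01 ]
head [ 0.464 -0.409  0.01 ]
tail [ 0.434 -0.185  0.01 ]
```

View pics/crop1.png

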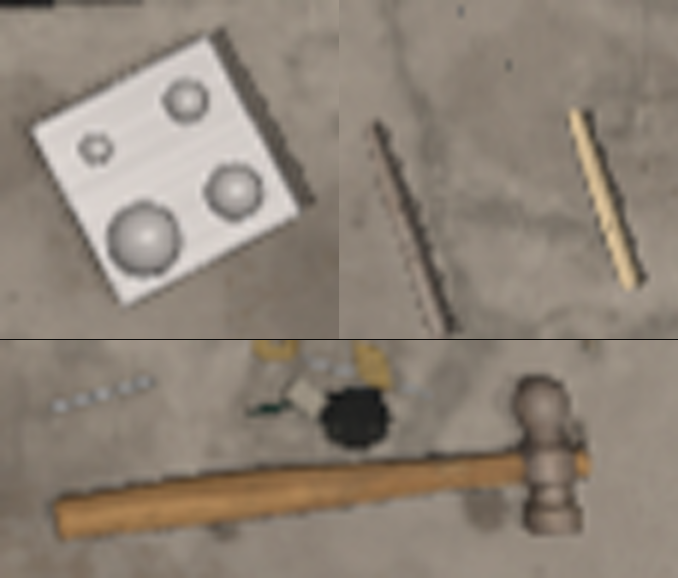

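```bash
cat > d.py <<'E'
from h import *
from scipy.spatial.transform import Rotation as Ro
import sys
def delta(p):
    o=bot.get_obs(); q=o['tool_rot']; R=Ro.from_quat([q[1],q[2],q[3],q[0]])
    print('t',round(o['t'],2),'tcp',o['eef_pos'].round(4),'F',np.linalg.norm(o['contact_force']).round(2),'w',round(o['gripper_width'],2),'q',o['q'].round(2),'toolz',R.as_matrix()[:,2].round(3))
    print('delta mm',(R.inv().apply(np.array(p)-o['eef_pos'])*1000).round(1))
if __name__=='__main__': delta([float(x) for x in sys.argv[1:4]])
E
python3 - <<'E'
from h import *
from d import delta
c=np.load('pics/top1.png.npz')
print('small',ray(c,[[311.1,225.0]],.03)[0].round(4))
A,B_,C,D=np.array([[0.5218,0.0038],[0.5634,-0.0742],[0.4858,-0.1155],[0.4445,-0.0378]])
cen=(A+C)/2; print('small by corners',cen+(A-cen)*0.523)
p=ray(c,[[166,208.5],[178,243.8],[171.9,226.7]],.005);print('punch',p.round(4),np.linalg.norm(p[0]-p[1]))
h=ray(c,[[452.3,244.3],[450.7,233.6],[452.7,257.5]],.026);print('head',h.round(4),ray(c,[[452.3,244.3]],.013)[0].round(4))
for q in ([.42,-.42,.25],[.47,-.2,.25],[.505,-.03,.25]): delta(q)
E
```

```text
small [ 0.5125 -0.026   0.03  ]
small by corners [ 0.513214   -0.02465305]
punch [[0.5572 0.3717 0.005 ]
 [0.461  0.3368 0.005 ]
 [0.5075 0.3544 0.005 ]] 0.10227305797270371
head [[ 0.4619 -0.4016  0.026 ]
 [ 0.4902 -0.3979  0.026 ]
 [ 0.427  -0.4019  0.026 ]] [ 0.4612 -0.4059  0.013 ]
t 0.1 tcp [ 0.2017 -0.6436  0.2524] F 0.53 w 1.0 q [ 1.16  0.48  0.02  1.56 -0.01  1.11 -0.08] toolz [-0.001  0.001 -1.   ]
delta mm [ 275.2 -148.1    2.6]
t 0.1 tcp [ 0.2017 -0.6436  0.2524] F 0.53 w 1.0 q [ 1.16  0.48  0.02  1.56 -0.01  1.11 -0.08] toolz [-0.001  0.001 -1.   ]
delta mm [ 388.7 -343.1    2.9]
t 0.1 tcp [ 0.2017 -0.6436  0.2524] F 0.53 w 1.0 q [ 1.16  0.48  0.02  1.56 -0.01  1.11 -0.08] toolz [-0.001  0.001 -1.   ]
delta mm [ 472.9 -494.8    3.2]
```

All sizes agree with those given (punch 102 mm against 105, the two hollow estimates within 2 mm). I'll move part of the way with the jaws shut.

{"api": "drive_tool", "payload": {
  "series": [-1,34,-18,0,0,0,0,-1,34,-18,0,0,0,0,-1,34,-18,0,0,0,0,-1,34,-18,0,0,0,0,-1,34,-18,0,0,0,0,-1,34,-18,0,0,0,0,-1,34,-18,0,0,0,0,-1,34,-18,0,0,0,0,-1,0,0,0,0,0,0,-1,0,0,0,0,0,0]
}}

```text
t: 1.35
eef_pos: [0.4177, -0.4258, 0.253]
tool_rot: [-0.0, 0.989, 0.151, -0.0]
contact_force: [-0.6, -0.6, 1.0]
gripper_width: -0.004
```

```bash
python3 d.py .47 -.2 .25; python3 d.py .513 -.025 .25
```

```text
t 1.35 tcp [ 0.4177 -0.4258  0.253 ] F 1.33 w -0.0 q [ 0.75  0.35 -0.08  1.75  0.03  1.05 -0.61] toolz [-0.001 -0.    -1.   ]
delta mm [ 117.4 -199.8    2.9]
t 1.35 tcp [ 0.4177 -0.4258  0.253 ] F 1.33 w -0.0 q [ 0.75  0.35 -0.08  1.75  0.03  1.05 -0.61] toolz [-0.001 -0.    -1.   ]
delta mm [ 210.7 -354.     2.9]
```

{"api": "drive_tool", "payload": {
  "series": [-1,20,-33,0,0,0,0,-1,20,-33,0,0,0,0,-1,20,-33,0,0,0,0,-1,20,-33,0,0,0,0,-1,20,-33,0,0,0,0,-1,20,-33,0,0,0,0,-1,19,-31,0,0,0,0,-1,19,-31,0,0,0,0,-1,19,-31,0,0,0,0,-1,19,-31,0,0,0,0,-1,16,-31,0,0,0,0,-1,0,0,0,0,0,0]
}}

```text
t: 2.85
eef_pos: [0.5154, -0.0236, 0.2533]
tool_rot: [-0.0, 0.988, 0.153, 0.0]
contact_force: [0.7, -0.6, 0.7]
gripper_width: 0.002
```

```bash
python3 d.py .513 -.025 .072; python3 -c "
from h import *
c=shot('wrist','w1.png')
R=np.array(c['rvec'],float);t=np.array(c['tvec'],float)
for p in([.513,-.025,.03],[.5075,.3544,.01]):print(cv2.projectPoints(np.array([p]),R,t,np.array(c['camera_matrix']),np.array(c['distortion']))[0].ravel())
cv2.circle(c['pixels'],tuple(int(v) for v in cv2.projectPoints(np.array([[.513,-.025,.03]]),R,t,np.array(c['camera_matrix']),np.array(c['distortion']))[0].ravel()),3,(0,0,255),-1);cv2.imwrite('pics/w1m.png',c['pixels'])"
```

```text
t 2.85 tcp [ 0.5154 -0.0236  0.2533] F 1.18 w 0.0 q [ 0.2   0.24 -0.32  1.91  0.09  1.   -1.42] toolz [ 0.     0.001 -1.   ]
delta mm [ -2.7   0.7 181.3]
[321.33222577 176.02959957]
[30.40549452 88.2502495 ]
```

View pics/w1m.png

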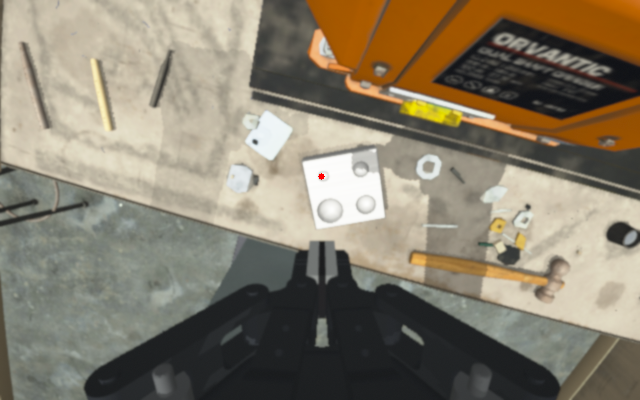

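The red dot (the projected target at 321,176) sits on the smallest hollow, and the punch at (34,87) agrees with the projection too. I'm descending.

{"api": "drive_tool", "payload": {
  "series": [-1,-3,1,0,0,0,0,-1,0,0,18,0,0,0,-1,0,0,18,0,0,0,-1,0,0,18,0,0,0,-1,0,0,18,0,0,0,-1,0,0,18,0,0,0,-1,0,0,18,0,0,0,-1,0,0,18,0,0,0,-1,0,0,18,0,0,0,-1,0,0,18,0,0,0,-1,0,0,18,0,0,0,-1,0,0,0,0,0,0]
}}

```text
t: 4.4
eef_pos: [0.5113, -0.0288, 0.0723]
tool_rot: [0.0, 0.989, 0.15, -0.002]
contact_force: [-0.4, 0.4, 0.5]
gripper_width: -0.0
```

```bash
python3 d.py .513 -.025 .072; python3 -c "
from h import *
c=shot('wrist','w2.png')"
```

```text
t 4.4 tcp [ 0.5113 -0.0288  0.0723] F 0.74 w -0.0 q [ 0.15  0.48 -0.26  2.06  0.21  0.62 -1.53] toolz [-0.003 -0.001 -1.   ]
delta mm [ 2.8 -3.2  0.3]
```

View pics/w2.png

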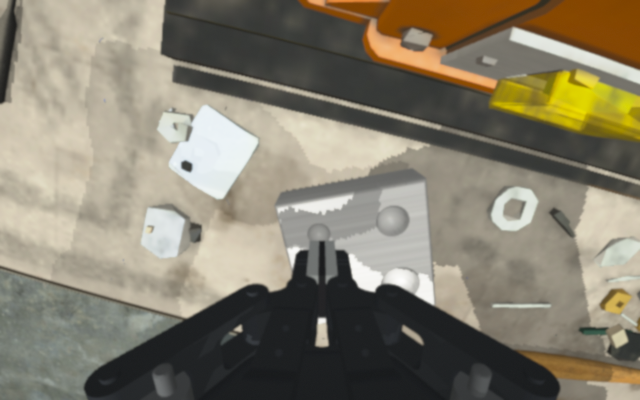

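The fingertips sit over the small hollow (318,232), about 4 mm off. I'll nudge them and hold for two seconds.

{"api": "drive_tool", "payload": {
  "series": [-1,2,-3,0,0,0,0,-1,0,0,0,0,0,0,-1,0,0,0,0,0,0,-1,0,0,0,0,0,0,-1,0,0,0,0,0,0,-1,0,0,0,0,0,0,-1,0,0,0,0,0,0,-1,0,0,0,0,0,0,-1,0,0,0,0,0,0,-1,0,0,0,0,0,0,-1,0,0,0,0,0,0,-1,0,0,0,0,0,0]
}}

```text
t: 5.95
eef_pos: [0.5136, -0.0235, 0.0733]
tool_rot: [0.0, 0.988, 0.151, -0.0]
contact_force: [-0.2, -0.2, -0.7]
gripper_width: 0.001
```

{"api": "drive_tool", "payload": {
  "series": [-1,0,0,0,0,0,0,-1,0,0,0,0,0,0,-1,0,0,0,0,0,0,-1,0,0,0,0,0,0,-1,0,0,0,0,0,0,-1,0,0,0,0,0,0,-1,0,0,-30,0,0,0,-1,0,0,-30,0,0,0,-1,0,0,-30,0,0,0,-1,0,0,-30,0,0,0,-1,0,0,-30,0,0,0,-1,0,0,-30,0,0,0]
}}

```text
t: 7.45
eef_pos: [0.5133, -0.0235, 0.2543]
tool_rot: [0.0, 0.988, 0.151, -0.0]
contact_force: [-0.2, -0.4, -1.0]
gripper_width: 0.001
```

```bash
python3 d.py .5075 .3544 .25
```

```text
t 7.45 tcp [ 0.5133 -0.0235  0.2543] F 1.09 w 0.0 q [ 0.2   0.23 -0.32  1.92  0.09  1.01 -1.42] toolz [-0. -0. -1.]
delta mm [ 107.5 -362.3    4.3]
```

{"api": "drive_tool", "payload": {
  "series": [-1,11,-36,0,0,0,0,-1,11,-36,0,0,0,0,-1,11,-36,0,0,0,0,-1,11,-36,0,0,0,0,-1,11,-36,0,0,0,0,-1,11,-36,0,0,0,0,-1,11,-36,0,0,0,0,-1,11,-36,0,0,0,0,-1,11,-36,0,0,0,0,-1,9,-38,0,0,0,0,-1,0,0,0,0,0,0,-1,0,0,0,0,0,0]
}}

```text
t: 8.95
eef_pos: [0.5084, 0.3535, 0.2529]
tool_rot: [0.001, 0.989, 0.151, -0.0]
contact_force: [-0.1, -0.4, -0.2]
gripper_width: -0.001
```

```bash
python3 d.py .5075 .3544 .052; python3 -c "
from h import *
c=shot('wrist','w3.png')
cv2.circle(c['pixels'],tuple(int(v) for v in cv2.projectPoints(np.array([[.5075,.3544,.01]]),np.array(c['rvec'],float),np.array(c['tvec'],float),np.array(c['camera_matrix']),np.array(c['distortion']))[0].ravel()),3,(0,0,255),-1);cv2.imwrite('pics/w3m.png',c['pixels'])"
```

```text
t 8.95 tcp [0.5084 0.3535 0.2529] F 0.5 w -0.0 q [-0.36  0.43 -0.46  1.67  0.21  1.1  -2.15] toolz [-0.    -0.001 -1.   ]
delta mm [ -0.4  -1.3 200.9]
```

View pics/w3m.png

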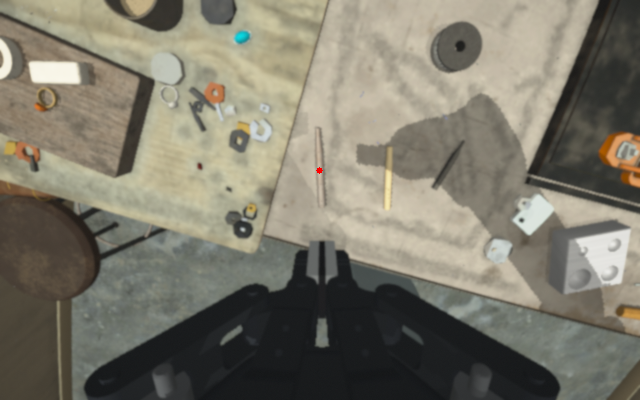

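The dot is on the punch (320,170), which is clearly the longest tool, with the bone handle at (388,178) and the graver at (448,165). I'm going down.

{"api": "drive_tool", "payload": {
  "series": [-1,0,0,20,0,0,0,-1,0,0,20,0,0,0,-1,0,0,20,0,0,0,-1,0,0,20,0,0,0,-1,0,0,20,0,0,0,-1,0,0,20,0,0,0,-1,0,0,20,0,0,0,-1,0,0,20,0,0,0,-1,0,0,20,0,0,0,-1,0,0,20,0,0,0,-1,0,0,0,0,0,0,-1,0,0,0,0,0,0]
}}

```text
t: 10.5
eef_pos: [0.5086, 0.3546, 0.0536]
tool_rot: [-0.0, 0.988, 0.151, 0.0]
contact_force: [0.2, 0.5, -0.1]
gripper_width: -0.0
```

{"api": "drive_tool", "payload": {
  "series": [-1,0,0,0,0,0,0,-1,0,0,0,0,0,0,-1,0,0,0,0,0,0,-1,0,0,0,0,0,0,-1,0,0,0,0,0,0,-1,0,0,0,0,0,0,-1,0,0,0,0,0,0,-1,0,0,0,0,0,0,-1,0,0,0,0,0,0,-1,0,0,0,0,0,0,-1,0,0,0,0,0,0,-1,0,0,0,0,0,0]
}}

```text
t: 12.0
eef_pos: [0.5083, 0.3543, 0.0533]
tool_rot: [0.0, 0.988, 0.151, 0.0]
contact_force: [-1.0, 0.3, 0.1]
gripper_width: 0.001
```

{"api": "drive_tool", "payload": {
  "series": [-1,0,0,0,0,0,0,-1,0,0,0,0,0,0,-1,0,0,0,0,0,0,-1,0,0,0,0,0,0,-1,0,0,-30,0,0,0,-1,0,0,-30,0,0,0,-1,0,0,-30,0,0,0,-1,0,0,-30,0,0,0,-1,0,0,-30,0,0,0,-1,0,0,-30,0,0,0,-1,0,0,-20,0,0,0,-1,0,0,0,0,0,0]
}}

```text
t: 13.5
eef_pos: [0.5089, 0.3548, 0.2547]
tool_rot: [-0.001, 0.988, 0.151, 0.001]
contact_force: [-0.0, -0.0, -0.1]
gripper_width: 0.002
```

```bash
python3 d.py .507 -.02 .25; python3 d.py .46 -.403 .25
```

```text
t 13.5 tcp [0.5089 0.3548 0.2547] F 0.08 w 0.0 q [-0.36  0.43 -0.47  1.67  0.21  1.1  -2.15] toolz [ 0.002  0.002 -1.   ]
delta mm [-113.9  357.1    4.1]
t 13.5 tcp [0.5089 0.3548 0.2547] F 0.08 w 0.0 q [-0.36  0.43 -0.47  1.67  0.21  1.1  -2.15] toolz [ 0.002  0.002 -1.   ]
delta mm [-273.3  708.5    3.3]
```

{"api": "drive_tool", "payload": {
  "series": [-1,-11,36,0,0,0,0,-1,-11,36,0,0,0,0,-1,-11,36,0,0,0,0,-1,-11,36,0,0,0,0,-1,-11,36,0,0,0,0,-1,-11,36,0,0,0,0,-1,-11,36,0,0,0,0,-1,-11,36,0,0,0,0,-1,-11,36,0,0,0,0,-1,-11,36,0,0,0,0,-1,0,0,0,0,0,0]
}}

```text
t: 14.88
eef_pos: [0.5101, -0.0259, 0.2517]
tool_rot: [0.0, 0.989, 0.148, -0.001]
contact_force: [-0.6, 0.6, -0.2]
gripper_width: 0.0
```

{"api": "drive_tool", "payload": {
  "series": [-1,-16,35,0,0,0,0,-1,-16,35,0,0,0,0,-1,-16,35,0,0,0,0,-1,-16,35,0,0,0,0,-1,-16,35,0,0,0,0,-1,-16,35,0,0,0,0,-1,-16,35,0,0,0,0,-1,-16,35,0,0,0,0,-1,-16,35,0,0,0,0,-1,-18,34,0,0,0,0,-1,0,0,0,0,0,0]
}}

```text
t: 16.25
eef_pos: [0.4593, -0.4061, 0.2517]
tool_rot: [-0.0, 0.989, 0.149, -0.001]
contact_force: [0.3, -0.0, 0.5]
gripper_width: 0.001
```

```bash
python3 d.py .46 -.403 .068; python3 -c "
from h import *
c=shot('wrist','w4.png')
cv2.circle(c['pixels'],tuple(int(v) for v in cv2.projectPoints(np.array([[.46,-.403,.026]]),np.array(c['rvec'],float),np.array(c['tvec'],float),np.array(c['camera_matrix']),np.array(c['distortion']))[0].ravel()),3,(0,0,255),-1);cv2.imwrite('pics/w4m.png',c['pixels'])"
```

```text
t 16.25 tcp [ 0.4593 -0.4061  0.2517] F 0.57 w 0.0 q [ 0.71  0.38 -0.12  1.7   0.05  1.06 -0.69] toolz [-0.002 -0.    -1.   ]
delta mm [  2.   -2.6 183.7]
```

View pics/w4m.png

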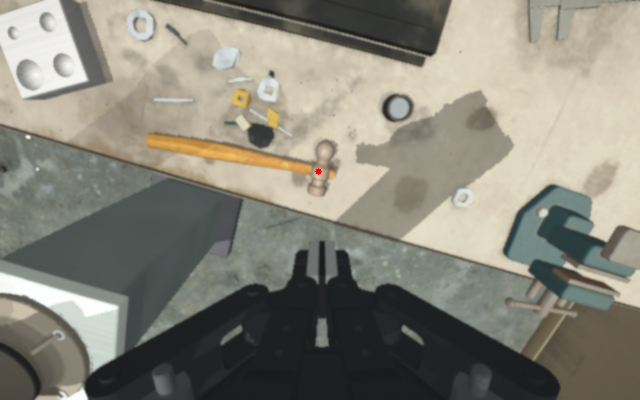

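The dot (318,171) sits on the hammer head, which spans (325,145) to (316,192). I'm going down 183 mm, holding, then rising.

{"api": "drive_tool", "payload": {
  "series": [-1,2,0,0,0,0,0,-1,0,0,20,0,0,0,-1,0,0,20,0,0,0,-1,0,0,20,0,0,0,-1,0,0,20,0,0,0,-1,0,0,20,0,0,0,-1,0,0,20,0,0,0,-1,0,0,20,0,0,0,-1,0,0,20,0,0,0,-1,0,0,22,0,0,0,-1,0,0,0,0,0,0,-1,0,0,0,0,0,0]
}}

```text
t: 17.8
eef_pos: [0.4632, -0.4031, 0.0717]
tool_rot: [0.0, 0.988, 0.151, 0.0]
contact_force: [-0.0, 0.4, -0.1]
gripper_width: 0.003
```

{"api": "drive_tool", "payload": {
  "series": [-1,0,0,0,0,0,0,-1,0,0,0,0,0,0,-1,0,0,0,0,0,0,-1,0,0,0,0,0,0,-1,0,0,0,0,0,0,-1,0,0,0,0,0,0,-1,0,0,0,0,0,0,-1,0,0,0,0,0,0,-1,0,0,0,0,0,0,-1,0,0,0,0,0,0,-1,0,0,0,0,0,0,-1,0,0,0,0,0,0]
}}

```text
t: 19.3
eef_pos: [0.4628, -0.403, 0.0713]
tool_rot: [0.0, 0.988, 0.151, 0.0]
contact_force: [0.1, 0.5, 0.3]
gripper_width: -0.002
```

{"api": "drive_tool", "payload": {
  "series": [-1,0,0,0,0,0,0,-1,0,0,0,0,0,0,-1,0,0,0,0,0,0,-1,0,0,0,0,0,0,-1,0,0,-30,0,0,0,-1,0,0,-30,0,0,0,-1,0,0,-30,0,0,0,-1,0,0,-30,0,0,0,-1,0,0,-30,0,0,0,-1,0,0,-30,0,0,0,-1,0,0,0,0,0,0,-1,0,0,0,0,0,0]
}}

```text
t: 20.8
eef_pos: [0.4624, -0.4028, 0.2506]
tool_rot: [-0.0, 0.988, 0.151, -0.0]
contact_force: [0.0, -0.5, -0.3]
gripper_width: -0.001
```

```bash
python3 -c "
from h import *
a=np.load('pics/top1.png.npz')['pixels'];b=shot('top','top2.png')['pixels']
d=cv2.absdiff(a,b).max(2)
for n,(x,y,w,h) in dict(tools=(160,188,80,62),spool=(198,145,26,26),block=(297,200,52,54),hammer=(365,228,80,36),head=(440,228,25,36)).items(): print(n,d[y:y+h,x:x+w].max(),(d[y:y+h,x:x+w]>40).sum())
"
```

```text
tools 12 0
spool 6 0
block 11 0
hammer 18 0
head 52 14
```

Nothing shifted: the hammer's handle is unchanged, and the 14 pixels that differ near its head probably come from the hand or its shadow. I'm handing in.

```bash
python3 -c "
from h import *
bot.hand_in()"
```

```text
the job is handed in; nothing more can be done
```

I pointed at the smallest hollow, then the round punch, then the hammer's head, and handed the job in at about 21 s of the 64 s allowed. Each time the fingertips came down to about 2 cm above the thing, stayed there about two seconds, and rose to about 23 cm before moving across.

- **Aim:** the arm's measured position was within about 4 mm sideways of each target. I checked each target in the wrist camera before going down.
- **Contact:** I saw no sign of touching anything. The force readings were within sensor noise, at most about 1.3 N, and that peak came while the hand was high and clear.
- **Things moved:** comparing the top picture before and after showed no change at the thin tools, spool, block or hammer handle. Fourteen pixels differed near the hammer head. I put that down to the hand or its shadow there, since the handle had not moved, but I did not view that picture to confirm it.
- **Final pose:** the TCP is at 0.25 m, fingertips about 23 cm above the bench.

The hand-in gave no verdict.

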